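# Hold the hidden bolt head while the runner tightens its nut

## Task

A slow nut runner on the front of the blue bracket is turning a nut, but the bolt just spins with it. Flip the yellow guard flap right over to the left by its pull bar until it lies on its rest, green face up; then reach down into the gap behind the bracket, grip the bolt head so that it cannot turn, and keep gripping until the nut has run fully tight (about ten seconds). Finish still holding the bolt head from turning, with the flap still open and the things round the fixture left alone.

Things in the scene. Friction and masses are not known exactly. Their poses are not given: they have to be found in the camera images.
- fixture: Fixture fixed to the worktop, turned about z. Origin on the worktop below the bolt head's centre; x points to its back, y left, z up. Blue bracket plate, back face at x = -30 mm; grey plate, front face at x = +30 mm; both 6 mm thick, 110 mm along y, tops 76 mm up. The 60 mm gap between is open at top (flap flipped) and at both ends in y; its floor is 10 mm up.
- flap (a joint): Guard flap hinge: 0 = shut over the gap, yellow face up; 3.14 = flipped right over to the left (+y) onto the rest, green face up. It turns about a line along the fixture's x at y = +75 mm, z = 79 mm. Light (80 g); it falls either way from the upright.
- flap_bar (a point): Middle of the flap's round pull bar, 10 mm thick, along the fixture's x, 50 mm free between its arms, 160 mm from the hinge line, 52 mm open between bar and flap plate. Fixture frame: shut y = -85, z = 79 mm; flipped y = +235, z = 79 mm. Pinched from above across y, the bar turns in the fingers, so the flap follows its half circle with the gripper pointing straight down.
- bolt_head (a point): Centre of the hexagonal steel head, 50 mm above the worktop, mid-gap: 24 mm across flats, 27.7 across corners, 14 mm along the fixture's x; on its bracket side a 30 mm wide, 2 mm thick collar and a 14 mm shank along x. It turns at 0.25 rad/s until gripped, with at most 0.2 N m: a firm grip from above across the fixture's y (20 N or more) at any hexagon angle stops it.
- nut (a joint): Angle of the brass nut in front of the bracket, driven by the runner about the fixture's x (rad); it grows at about 0.25 rad/s and stops when the nut is tight and the bolt is held.
- bolt (a joint): How far the nut has run on along the bolt's thread (rad): starts between 0 and 0.4 and does not change while the bolt spins freely with the nut; it grows at about 0.2 rad/s while the bolt head is held and stops at 1.6, fully tight.
- bottle_small: Small white bottle with a red cap, 45 mm wide, 90 mm high, standing at the right beyond the fixture, origin at its underside: leave alone.
- timer: White bench timer, 52 x 66 x 16 mm, lying at the front right, origin at its underside: leave alone.
- wrench: Open-ended wrench, 160 mm long, lying on the worktop at the front left: leave alone.
- marker: Red and white marker, 12 x 132 x 14 mm, lying right of the fixture, origin under its middle: leave alone.
- runner (a point): Rear (robot-side) end of the nut runner, a black 46 mm cylinder in front of the bracket, its axis along the fixture's x, 50 mm above the worktop; this end is at x = -162 mm.
- rest (a point): Top of the grey flap rest: 12 mm thick in the fixture's y, 50 mm along x, at y = +135 mm, 76 mm above the worktop.

How it is judged:
By the outcome, as a careful person would: the job done as asked, in the order asked, and still so for the second after the job is handed in, while the arm keeps its last pose, push and grip.
It also fails if it takes over 67 s, if anything falls off the work surface, if the arm or the gripper's body presses on something with over 40 N, if the wrist force passes 120 N, or if a joint passes its speed limit or range.

## Robot

A 6-joint arm with a two-finger parallel gripper is mounted at the origin on a cart in front of the work surface, level with it; the furniture and walls round the work are solid. World frame = base frame: x ahead of the robot, y to its left, z up, the work surface at z = 0. Lengths are in mm, angles in degrees, forces in N, time in s.
With the tool pointing down it reaches from about 350 to 850 mm from the base axis. Payload 8.1 kg.
Tool frame: the origin (TCP) lies midway between the tips of the shut fingers; the grasp point (between the pads) lies 19 mm behind it (r.grasp_offset is the distance from the TCP to the grasp point, in mm); z points along the fingers, x is the direction in which the jaws open and shut, and the axes are right-handed (so a half turn about z gives the same grasp; the last joint's range is limited). The gripper opens to 85 mm and grips with 20 to 120 N. Pads are 22 mm wide; open, the fingers measure 114 mm over their backs; the gripper's body (76 mm by 85 mm) begins 54 mm behind the grasp point. The pads swing forward as they close: fully open they stand 13 mm farther back than shut.
Start: joints at [-75.195, 7.471, 85.268, -0, 87.261, -4.893], TCP at [202.26, -564.886, 231.292] pointing down, gripper open.
Joint ranges: [-169.43, 169.43], [-51.17, 129.36], [1.28, 143.12], [-76.62, 256.62], [0, 156.53], [-152.29, 152.29]. Speed limits (degrees/s): [136.94, 136.94, 159.86, 180, 180, 180].

## Interface

Orientations are given as [roll, pitch, yaw] about the fixed x, y, z axes, in that order (R = Rz(yaw) Ry(pitch) Rx(roll)).
In Python, from bench import r, optics, hand_in gives the robot as it stands.
- The arm moves only by the shell command python3 -m pendant 'ROWS' [FORCE]. ROWS is JSON, a list of rows, each a list of 5 numbers: the opening, from 0 (shut) to 1 (fully open), then the shift along the tool's x, y, z in mm, then the turn about the tool's z in degrees. A call has 1 to 10 rows; each row shifts and turns the commanded pose from where the row before left it, along the tool's axes as they then stand; what a row does not reach is not made up. A row lasts 1/10 s, in which the tool goes at most 50 mm and 8.59 degrees, less where a joint would pass 70% of its speed; a pose out of reach is approached as far as the arm can. A call with a gripper value outside its range is refused whole. The fingers move at their own pace and stop on an object; FORCE is the grip in N (left out, the last holds). Time passes only in rows, so rows that do not move let the fingers close. It gives the time, the measured TCP pose, the force and the opening at its end, in the units of the state.
- r.sense(): the state, without advancing time (a new reading comes with each control period).
- optics.snapshot(name): name is "side" or "top" or "wrist"; returns (picture, depth): 420x560x3 uint8, blue, green, red; 420x560 float32, mm along the optical axis (not along the pixel's ray), 0 where there is no reading.
- optics.camera_params(name): a dict with "camera_matrix" (3x3 intrinsics, pixels), "eye" and "orientation" of the camera in the world. Camera axes: x right, y down, z forward; pixel columns grow to the right and rows downward; lengths in mm; the calibration is good to about 2 mm. The wrist camera is an equidistant fisheye: a pixel r from the principal point sees the ray r / f radians off the axis. A picture is of the moment at which its call begins: read the wrist's pose just before it. camera_params takes no time and is no camera call; for the wrist camera it gives the pose at the moment of the call.
- hand_in(): hands the job in, once; it reports no verdict.
Trained networks look in the newest picture that a camera, given by its name, has taken for a name from the list of things; names that differ only in an ending like _2 or _b are one class to them, and where a whole thing is asked for, a point or a joint stands for the part that bears it (a point fixed in the world has none). Each returns a list of dicts, best first, with "score" (0 to 1); they miss things now and then, are a little off and sometimes report something else, mostly with a low value. They report only what shows in the picture. A call takes as long as a camera call.
- optics.search_frame(camera, query): "at" ([x, y, z] in mm, in world coordinates, good to about 4 mm: the middle of the surface that is visible of it).
The state is a dict: "time": time; "joint_pos": joint angles; "qd": joint speeds; "joint_efforts": joint torques, N m; "tool_pos": TCP position; "tcp_rot": TCP orientation; "ft_force": force on the tool from outside, world axes, zero at the start; "wrist_torque": the same for the moment, N m; "finger_gap": finger opening in mm.
Only numpy, scipy, OpenCV 4.12 (cv2) and the standard library are available. Lean on these libraries where they do the work, as an engineer would, in place of code of your own. Each camera call takes 0.05 s, during which the arm holds its last target. There are 200 camera calls.

## Working session

There is one attempt and no reset: what is moved stays moved. The work goes in short steps, Python scripts to look and compute and a shell command to move; the robot and the scene stay as the last step left them, time stands still between calls to the robot, and variables do not carry over. Pictures are saved under pics/ and viewed, about 8 in all and at most 12, crops included, and the job is handed in when it is done.

```bash
mkdir -p pics; ls; python3 - <<'E'
from bench import r, optics
import cv2
s=r.sense(); print({k:s[k] for k in("time","tool_pos","tcp_rot","ft_force","finger_gap")})
for c in("top","side"):
    p,d=optics.snapshot(c); cv2.imwrite(f"pics/{c}0.png",p)
    pr=optics.camera_params(c); print(c,pr)
    for q in("flap_bar","flap","rest","runner","fixture","nut","bottle_small","marker","timer","wrench"):
        try:
            f=optics.search_frame(c,q); print(q,[([round(v) for v in x["at"]],round(x["score"],2)) for x in f[:2]])
        except Exception as e: print(q,e)
E
```

```text
pics
{'time': 0.0, 'tool_pos': array([ 202.11311877, -564.35820605,  230.23638411]), 'tcp_rot': array([-1.79991475e+02,  1.05562445e-01, -7.03035340e+01]), 'ft_force': array([ 0.59200923, -1.10425568, -0.00231085]), 'finger_gap': 85.27394719565697}
top {'camera_matrix': array([[510.19148523,   0.        , 278.50574467],
       [  0.        , 510.19148523, 211.25687618],
       [  0.        ,   0.        ,   1.        ]]), 'eye': array([ 349.46834826,   -7.91060949, 1467.8416452 ]), 'orientation': array([-174.71455444,   -1.02260137,  -89.41776856])}
flap_bar [([511, -22, 80], 0.91), ([476, -21, 13], 0.38)]
flap [([512, -19, 82], 0.7)]
rest [([472, -21, 11], 0.93), ([594, -408, 70], 0.61)]
runner [([475, -20, 9], 0.66)]
fixture [([475, -22, 12], 0.74)]
nut [([456, -37, 63], 0.45)]
bottle_small [([596, -405, 71], 0.78), ([475, -23, 11], 0.31)]
marker [([472, -19, 12], 0.72)]
timer [([404, -354, 16], 0.55)]
wrench [([374, 361, 6], 0.59)]
side {'camera_matrix': array([[463.34847093,   0.        , 285.82860582],
       [  0.        , 463.34847093, 206.68450995],
       [  0.        ,   0.        ,   1.        ]]), 'eye': array([   51.85779377, -1091.40187944,   556.82724075]), 'orientation': array([-111.62730846,   -1.22373997,  -22.22564844])}
flap_bar [([509, -45, 82], 0.63)]
flap [([511, -42, 78], 0.85)]
rest [([496, -65, 31], 0.74)]
runner [([494, -62, 37], 0.86)]
fixture [([497, -65, 28], 0.75)]
nut [([502, -48, 59], 0.52), ([502, -387, 9], 0.46)]
bottle_small [([585, -414, 80], 0.62), ([495, -63, 35], 0.28)]
marker [([499, -386, 7], 0.58)]
timer []
wrench [([322, 360, 6], 0.49)]
```

View images.

View pics/top0.png

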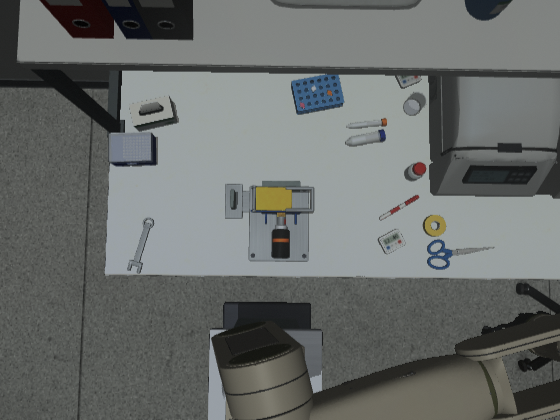

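View pics/side0.png

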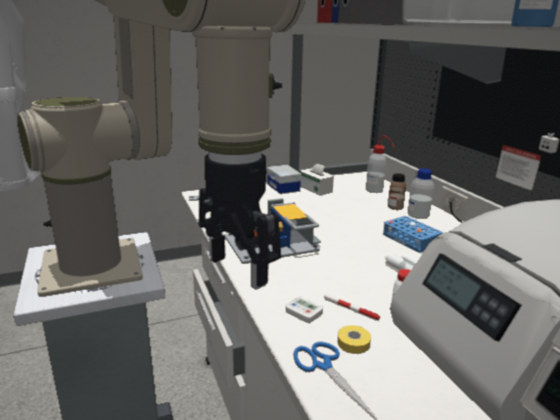

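```bash
cat > h.py <<'E'
import numpy as np, cv2
from scipy.spatial.transform import Rotation as R
from bench import r, optics
def px2w(c,u,v,z):
    p=optics.camera_params(c);K=np.array(p["camera_matrix"]);Rm=R.from_euler("xyz",p["orientation"],degrees=True).as_matrix()
    e=np.array(p["eye"]);d=Rm@np.linalg.solve(K,[u,v,1]);return e+d*(z-e[2])/d[2]
E
python3 - <<'E'
from h import *
p=cv2.imread("pics/top0.png")
h=cv2.cvtColor(p,cv2.COLOR_BGR2HSV)
m=cv2.inRange(h,(20,120,80),(35,255,255)); m[:, :220]=0;m[:,340:]=0;m[:170]=0;m[225:]=0
cs,_=cv2.findContours(m,0,1);c=max(cs,key=cv2.contourArea)
b=cv2.boxPoints(cv2.minAreaRect(c)); print(b)
for u,v in b: print(px2w("top",u,v,80).round(1))
cv2.imwrite("pics/crop1.png",cv2.resize(p[170:270,215:335],None,fx=6.5,fy=6,interpolation=cv2.INTER_CUBIC))
E
```

```text
[[256. 187.]
 [291. 187.]
 [291. 209.]
 [256. 209.]]
[544.2  31.   80. ]
[545.4 -65.   80. ]
[484.7 -65.5  80. ]
[483.6  30.2  80. ]
```

View pics/crop1.png

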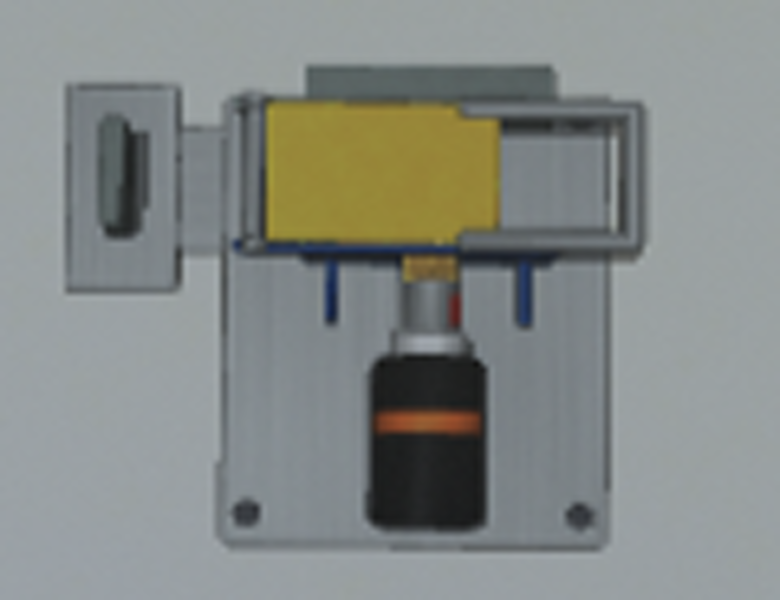

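```bash
python3 - <<'E'
from h import *
f=lambda x,y,z: px2w("top",215+x/6.5,170+y/6,z)
B=f(633,175,84);H=f(253,174,84);Rr=f(117,176,76);N=f(428,528,60);
for n,a in dict(bar=B,hinge=H,rest=Rr,runner=N).items(): print(n,a.round(1))
for n,a,b in(("bar-hinge",B,H),("bar-rest",B,Rr)):
    d=b-a;print(n,np.hypot(*d[:2]),np.degrees(np.arctan2(-d[0],d[1])))
# bracket front edge line
a,b=f(235,250,76),f(550,260,76);print("edge",np.degrees(np.arctan2(-(a-b)[0],(a-b)[1])))
a,b=f(307,67,76),f(553,67,76);print("backplate edge",a,b)
E
```

```text
bar [ 512.  -123.6   84. ]
hinge [510.5  36.1  84. ]
rest [509.9  93.7  76. ]
runner [351.  -39.5  60. ]
bar-hinge 159.70323186693892 0.5371393445669915
bar-rest 217.26851733479165 0.5769422582690273
edge -1.303324134268607
backplate edge [561.17211195  14.22000803  76.        ] [562.51561819 -90.08143435  76.        ]
```

```bash
python3 -m pendant '[[1,0,0,0,6.4],[1,0,0,0,6.4],[1,0,0,0,6.3],[1,-31.3,-22.5,0,0],[1,-31.3,-22.5,0,0],[1,-31.3,-22.5,0,0],[1,-31.3,-22.5,0,0],[1,-31.3,-22.5,0,0],[1,-31.3,-22.5,0,0],[1,-31.3,-22.5,0,0]]' 40; python3 -m pendant '[[0.45,-31.3,-22.5,0,0],[0.45,-31.3,-22.5,0,0],[0.45,-31.3,-22.5,0,0],[0.45,-31.3,-22.5,0,0],[0.45,-31.3,-22.5,0,0],[0.45,-31.3,-22.5,0,0],[0.45,-31.3,-22.5,0,0],[0.45,0,0,-30,0],[0.45,0,0,0,0],[0.45,0,0,0,0]]'
python3 - <<'E'
from h import *
s=r.sense(); print(s["tool_pos"],s["tcp_rot"],s["finger_gap"],s["joint_pos"]);
p,d=optics.snapshot("wrist"); cv2.imwrite("pics/w1.png",p); print(optics.camera_params("wrist"))
for q in("flap_bar","bolt_head"): print(q,[([round(v) for v in x["at"]],round(x["score"],2)) for x in optics.search_frame("wrist",q)[:2]])
E
```

```text
time: 2.1
tool_pos: [358.2, -342.8, 231.5]
tcp_rot: [-180.0, -0.0, -89.4]
ft_force: [-0.2, -1.4, -0.2]
finger_gap: 85.2
time: 3.1
tool_pos: [513.3, -123.5, 262.2]
tcp_rot: [-179.9, -0.0, -89.4]
ft_force: [-0.6, 0.4, 0.1]
finger_gap: 38.0
[ 513.25629923 -123.53190546  262.16768522] [-1.79892364e+02 -4.91707810e-02 -8.93744440e+01] 37.98017659127434 [-1.90914056e+01 -4.50534885e+00  9.42458094e+01 -9.97440519e-03
  9.01416254e+01  7.02829574e+01]
{'camera_matrix': array([[325.1922621 ,   0.        , 281.61764579],
       [  0.        , 325.1922621 , 210.46251689],
       [  0.        ,   0.        ,   1.        ]]), 'eye': array([ 580.59275008, -123.45218014,  404.80736012]), 'orientation': array([ 1.64664482e+02,  2.99486550e-02, -8.94724918e+01])}
flap_bar [([516, -34, 80], 0.78)]
bolt_head []
```

View pics/w1.png

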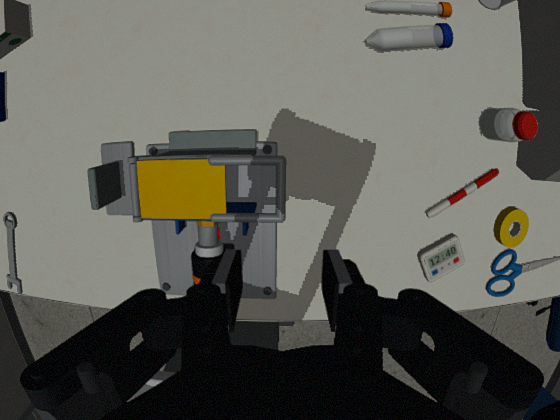

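```bash
cat >> h.py <<'E'
def wpx(p,u,v,z):
    K=p["camera_matrix"];a=np.array([(u-K[0,2])/K[0,0],(v-K[1,2])/K[1,1]]);t=np.hypot(*a)
    d=np.r_[a/t*np.sin(t),np.cos(t)];d=R.from_euler("xyz",p["orientation"],degrees=True).as_matrix()@d
    e=np.array(p["eye"]);return e+d*(z-e[2])/d[2]
E
python3 - <<'E'
from h import *
p=optics.camera_params("wrist")
I=cv2.imread("pics/w1.png")
for v in(180,190,200): print(v,I[v,270:294].mean(1).astype(int))
for n,u,v,z in(("bar far",281,160,84),("bar near",280,217,84),("bar mid",280,189,84),("runner nut",209,235,55),("hinge far",134,158,84),("hinge near",137,219,84)): print(n,wpx(p,u,v,z).round(1))
E
```

```text
180 [67 66 65 64 68 59 40 46 53 51 64 61 57 52 45 45 82 87 85 86 88 84 84 85]
190 [112 119 116 113 122  95  51  43  51  54  64  61  52  50  44  54  86  88
  82  86  86  87  84  86]
200 [ 65  67  63  65  67  57  40  49  52  59  67  57  55  52  43  44  88  97
 136 144 145 145 140 141]
bar far [ 543.6 -123.    84. ]
bar near [ 485.  -122.5   84. ]
bar mid [ 514.3 -122.3   84. ]
runner nut [453.7 -40.2  55. ]
hinge far [548.1  32.4  84. ]
hinge near [480.8  35.3  84. ]
```

```bash
python3 -m pendant '[[0.45,0,0,30,0],[0.45,0,0,30,0],[0.45,0,0,30,0],[0.45,0,0,30,0],[0.45,0,0,30,0],[0.45,0,0,25,0],[0.45,0,0,15,0],[0.45,0,0,12,0],[0.45,0,0,0,0]]' 40; python3 -m pendant '[[0,0,0,0,0],[0,0,0,0,0],[0,0,0,0,0],[0,0,0,0,0],[0,0,0,0,0],[0,0,0,0,0]]' 40
```

```text
time: 4.15
tool_pos: [511.5, -123.3, 57.7]
tcp_rot: [179.9, 0.1, -89.4]
ft_force: [-0.3, -0.3, 0.1]
finger_gap: 38.4
time: 4.75
tool_pos: [513.8, -122.6, 60.8]
tcp_rot: [-179.9, 0.1, -89.4]
ft_force: [-0.3, 5.1, 1.2]
finger_gap: 8.5
```

```bash
python3 -m pendant '[[0,-2,0,-25,0],[0,-5.9,0,-24.4,0],[0,-9.6,0,-23.2,0],[0,-13.1,0,-21.4,0],[0,-16.3,0,-19.1,0],[0,-19.1,0,-16.3,0],[0,-21.4,0,-13.1,0],[0,-23.2,0,-9.6,0],[0,-24.4,0,-5.9,0],[0,-25,0,-2,0]]'
```

```text
time: 5.75
tool_pos: [513.1, 36.8, 223.4]
tcp_rot: [-179.6, -0.1, -89.4]
ft_force: [4.1, -1.3, 7.2]
finger_gap: 8.5
```

```bash
python3 -m pendant '[[0,-25,0,2,0],[0,-24.4,0,5.9,0],[0,-23.2,0,9.6,0],[0,-21.4,0,13.1,0],[0,-19.1,0,16.3,0],[0,-16.3,0,19.1,0],[0,-13.1,0,21.4,0],[0,-9.6,0,23.2,0],[0,-5.9,0,24.4,0],[0,-2,0,24,0]]'; python3 -m pendant '[[0,0,0,0,0],[0.45,0,0,0,0],[0.45,0,0,0,0],[0.45,0,0,0,0],[0.45,0,0,0,0]]'
python3 - <<'E'
from h import *
p,d=optics.snapshot("top"); cv2.imwrite("pics/top1.png",p)
E
```

```text
time: 6.75
tool_pos: [511.4, 197.5, 61.7]
tcp_rot: [-179.7, 0.0, -89.4]
ft_force: [3.8, -5.5, 13.7]
finger_gap: 8.2
time: 7.25
tool_pos: [509.4, 196.5, 60.7]
tcp_rot: [-180.0, 0.0, -89.4]
ft_force: [0.1, -0.6, 0.0]
finger_gap: 38.5
```

View pics/top1.png

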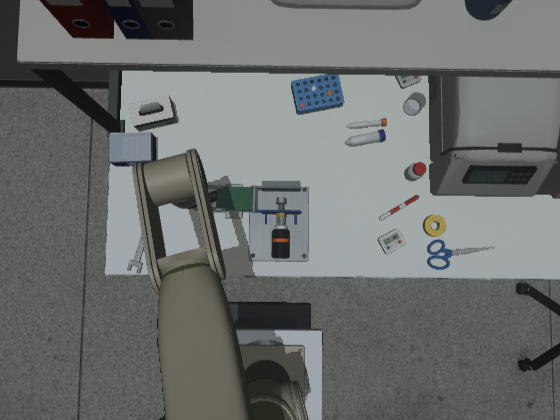

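```bash
python3 -m pendant '[[0.45,0,0,-20,0],[0.45,0,0,-30,0],[0.45,0,0,-30,0],[0.45,0,0,-30,0],[0.7,35,0,0,0],[0.7,40,0,0,0],[0.7,40,0,0,0],[0.7,40,0,0,0],[0.7,40,0,0,0],[0.7,40,-7,0,0]]';python3 -m pendant '[[0.7,0,0,0,0],[0.7,0,0,0,0]]' 
python3 - <<'E'
from h import *
s=r.sense(); print(s["tool_pos"],s["tcp_rot"],s["finger_gap"])
p,d=optics.snapshot("wrist"); cv2.imwrite("pics/w2.png",p); cv2.imwrite("pics/w2c.png",cv2.resize(p[150:360,140:420],None,fx=2.8,fy=2.8))
for q in("bolt_head",): print(q,[([round(v) for v in x["at"]],round(x["score"],2)) for x in optics.search_frame("wrist",q)[:2]])
p,d=optics.snapshot("side"); cv2.imwrite("pics/s2.png",p)
E
```

```text
time: 8.3
tool_pos: [518.2, -39.9, 170.5]
tcp_rot: [-180.0, 0.0, -89.4]
ft_force: [0.7, -0.3, 0.5]
finger_gap: 59.5
time: 8.5
tool_pos: [518.7, -39.1, 170.3]
tcp_rot: [180.0, 0.0, -89.5]
ft_force: [-0.4, -0.3, 0.2]
finger_gap: 59.3
[518.66993884 -39.10081237 170.29746186] [ 1.79989845e+02  2.20188951e-02 -8.95438826e+01] 59.290238847403415
bolt_head [([511, -38, 60], 0.69)]
```

View pics/w2.png

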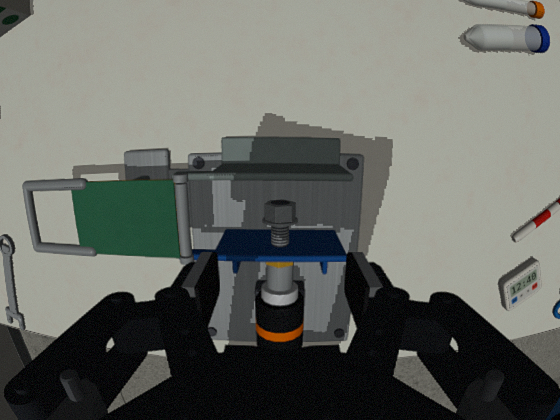

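```bash
python3 - <<'E'
from h import *
p=optics.camera_params("wrist")
for n,u,v,z in(("back plate front top L",190,175,76),("back plate front top R",352,181,76),("bracket front top L",193,259,76),("bracket front R",348,261,76),("bracket back L?",225,231,76),("head",280,208,60),("head far top",280,201,62),("collar",280,219,64)): print(n,wpx(p,u,v,z).round(1))
E
python3 -c "
import cv2;p=cv2.imread('pics/w2.png');cv2.imwrite('pics/w2c.png',cv2.resize(p[130:280,180:370],None,fx=4,fy=4,interpolation=cv2.INTER_CUBIC))"
```

```text
back plate front top L [548.5  32.3  76. ]
back plate front top R [544.9 -90.3  76. ]
bracket front top L [479.3  34.6  76. ]
bracket front R [479.4 -91.8  76. ]
bracket back L? [504.2   6.5  76. ]
head [519.  -36.2  60. ]
head far top [525.3 -36.2  62. ]
collar [510.9 -36.3  64. ]
```

View pics/w2c.png

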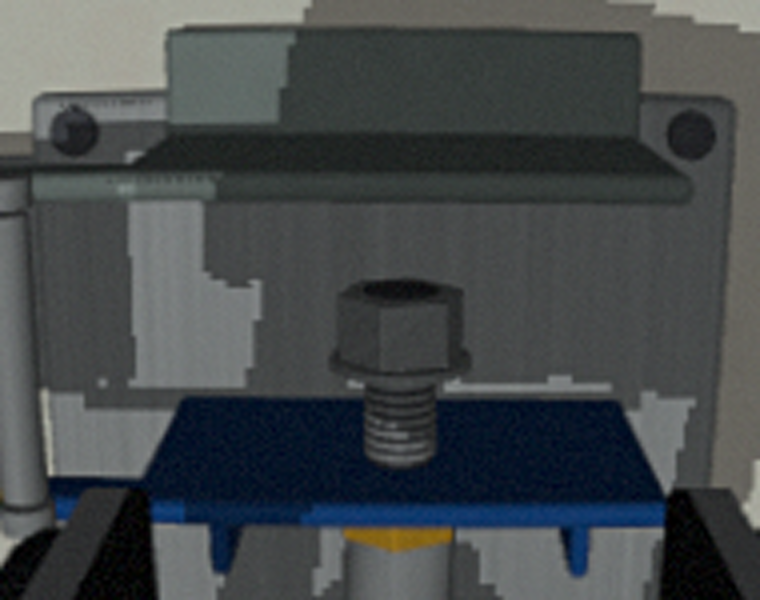

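```bash
python3 -m pendant '[[0.7,-2,-3.5,20,0],[0.7,0,0,25,0],[0.7,0,0,25,0],[0.7,0,0,20,0],[0.7,0,0,15,0],[0.7,0,0,15,0],[0.7,0,0,12,0],[0.7,0,0,8,0],[0.7,0,0,0,0]]' ;python3 -m pendant '[[0,0,0,0,0],[0,0,0,0,0],[0,0,0,0,0],[0,0,0,0,0],[0,0,0,0,0],[0,0,0,0,0],[0,0,0,0,0]]' 60
python3 - <<'E'
from h import *
s=r.sense(); print(s["ft_force"],s["wrist_torque"],s["finger_gap"])
p,d=optics.snapshot("wrist"); cv2.imwrite("pics/w3.png",p)
E
```

```text
time: 9.55
tool_pos: [521.5, -36.1, 29.2]
tcp_rot: [179.9, 0.0, -89.4]
ft_force: [-0.2, -0.5, -1.3]
finger_gap: 59.5
time: 10.25
tool_pos: [523.1, -37.4, 31.5]
tcp_rot: [-179.9, -0.1, -89.4]
ft_force: [-1.1, -4.8, 3.5]
finger_gap: 22.3
[-1.10811733 -4.78491141  3.54520727] [-0.74887674  0.29712085  0.04818931] 22.32396359262393
```

View pics/w3.png

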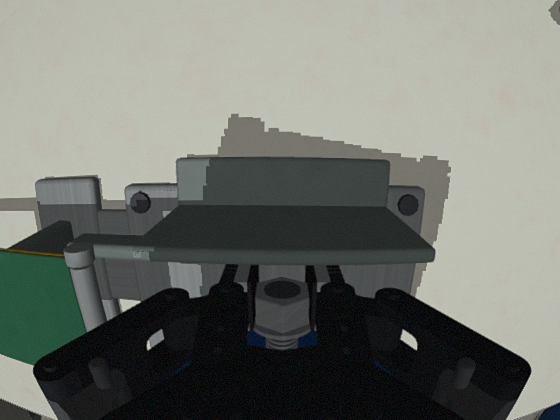

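```bash
Z='[[0,0,0,0,0],[0,0,0,0,0],[0,0,0,0,0],[0,0,0,0,0],[0,0,0,0,0],[0,0,0,0,0],[0,0,0,0,0],[0,0,0,0,0],[0,0,0,0,0],[0,0,0,0,0]]'
python3 -m pendant '[[0,0,0,0,0],[0,0,0,0,0],[0,0,0,0,0],[0,0,0,0,0],[0,0,0,0,0],[0,0,0,0,0],[0,0,0,0,0],[0,0,0,0,0],[0,0,0,0,0],[0,0,0,0,0]]' 80
python3 -c "
from h import *
s=r.sense();print(s['wrist_torque'],s['finger_gap'])
p,d=optics.snapshot('top');cv2.imwrite('pics/t4.png',p)"
python3 -m pendant '[[0,0,0,0,0],[0,0,0,0,0],[0,0,0,0,0],[0,0,0,0,0],[0,0,0,0,0],[0,0,0,0,0],[0,0,0,0,0],[0,0,0,0,0],[0,0,0,0,0],[0,0,0,0,0]]' 
python3 -c "
from h import *
s=r.sense();print(s['wrist_torque'],s['finger_gap'])
p,d=optics.snapshot('side');cv2.imwrite('pics/s4.png',p)"
```

```text
time: 11.3
tool_pos: [523.1, -37.4, 31.6]
tcp_rot: [-179.9, -0.1, -89.4]
ft_force: [-1.5, -4.8, 2.8]
finger_gap: 22.0
[-0.77359075  0.27690639  0.03538782] 22.034646589967682
time: 12.35
tool_pos: [523.1, -37.4, 31.6]
tcp_rot: [-179.9, -0.1, -89.4]
ft_force: [-1.8, -5.3, 3.9]
finger_gap: 21.9
[-0.70443671  0.29897208  0.045594  ] 21.937346952234673
```

```bash
for i in 1 2 3 4 5 6 7 8 9 10 11; do python3 -m pendant '[[0,0,0,0,0],[0,0,0,0,0],[0,0,0,0,0],[0,0,0,0,0],[0,0,0,0,0],[0,0,0,0,0],[0,0,0,0,0],[0,0,0,0,0],[0,0,0,0,0],[0,0,0,0,0]]' | egrep 'time|force|gap' | tr '\n' ' '; python3 -c "
from h import *
s=r.sense();print(s['wrist_torque'].round(2))
p,d=optics.snapshot('side');cv2.imwrite('pics/sx$i.png',p);a=cv2.imread('pics/s4.png')
p,d=optics.snapshot('wrist');cv2.imwrite('pics/wx$i.png',p);b=cv2.imread('pics/w3.png');print('headdiff',np.abs(p[275:335,255:310].astype(int)-b[275:335,255:310]).mean().round(2))"; done
```

```text
time: 13.4 ft_force: [-1.7, -4.9, 4.6] finger_gap: 21.9 [-0.69  0.27  0.01]
headdiff 3.19
time: 14.5 ft_force: [-1.3, -4.4, 4.2] finger_gap: 21.9 [-0.71  0.29  0.04]
headdiff 3.23
time: 15.6 ft_force: [-0.9, -4.3, 3.4] finger_gap: 21.9 [-0.68  0.23  0.01]
headdiff 3.23
time: 16.7 ft_force: [-1.7, -5.3, 3.6] finger_gap: 22.2 [-0.74  0.27 -0.03]
headdiff 3.28
time: 17.8 ft_force: [-2.1, -5.1, 3.7] finger_gap: 21.8 [-0.63  0.25  0.05]
headdiff 3.25
time: 18.9 ft_force: [-1.5, -4.8, 3.9] finger_gap: 21.9 [-0.54  0.27  0.01]
headdiff 3.24
time: 20.0 ft_force: [-1.9, -4.9, 3.9] finger_gap: 22.3 [-0.58  0.29  0.01]
headdiff 3.28
time: 21.1 ft_force: [-1.3, -5.0, 3.2] finger_gap: 22.1 [-0.56  0.25  0.01]
headdiff 3.22
time: 22.2 ft_force: [-1.4, -5.0, 3.5] finger_gap: 21.9 [-0.58  0.23 -0.06]
headdiff 3.25
time: 23.3 ft_force: [-2.8, -4.9, 5.0] finger_gap: 22.1 [-0.64  0.26  0.01]
headdiff 3.18
time: 24.4 ft_force: [-1.1, -5.3, 3.7] finger_gap: 21.8 [-0.52  0.28 -0.02]
headdiff 3.25
```

```bash
python3 - <<'E'
from h import *
# nut/runner motion between consecutive side frames (max local blurred change)
I=[cv2.GaussianBlur(cv2.imread(f"pics/sx{i}.png"),(3,3),0).astype(int)[195:260,220:330] for i in range(1,12)]
for a,b in zip(I,I[1:]):
    d=np.abs(a-b).max(2);print(d.max(),np.unravel_index(d.argmax(),d.shape),(d>18).sum())
p,d=optics.snapshot("top");s=optics.snapshot("side")[0]
cv2.imwrite("pics/fin.png",np.hstack([cv2.resize(p[100:300,90:440],(560,320)),cv2.resize(s[170:330,180:300],(240,320))]))
E
```

```text
35 (np.int64(30), np.int64(59)) 8
28 (np.int64(28), np.int64(60)) 16
21 (np.int64(30), np.int64(60)) 4
17 (np.int64(31), np.int64(60)) 0
2 (np.int64(6), np.int64(68)) 0
2 (np.int64(2), np.int64(70)) 0
3 (np.int64(42), np.int64(28)) 0
3 (np.int64(42), np.int64(30)) 0
2 (np.int64(0), np.int64(70)) 0
2 (np.int64(4), np.int64(73)) 0
```

View pics/fin.png

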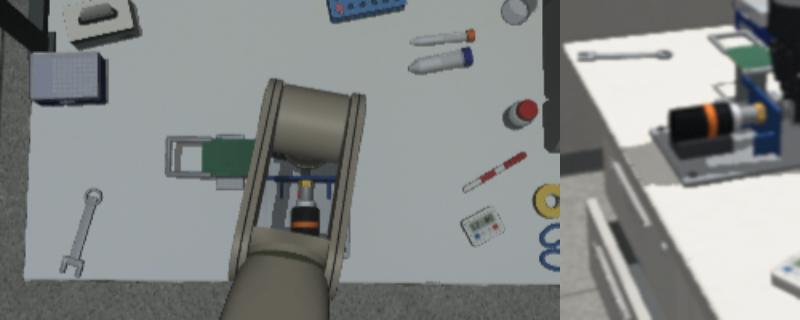

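The nut stopped turning at about t = 17.8 s. The flap is still open with its green face up, and the surroundings have not moved.

```bash
python3 -c "
from bench import hand_in
print(hand_in())"
```

```text
the job is handed in; nothing more can be done
None
```

The job is done and handed in at about 24.5 s of the 67 s allowed. I flipped the guard flap over to the left by its bar until it lay on its rest, green face up. I then gripped the bolt head from above across its flats at 80 N and kept hold of it to the end.

- **Grip:** the finger opening stayed steady at about 22 mm. That fits the 24 mm flats, since the gripper read 1.5 mm low on the 10 mm bar as well. Wrist pictures showed the head not turning over 14 s.
- **Nut:** in the side pictures the nut kept turning until about t = 17 to 18 s, then stopped. The wrist torque dropped at about the same time, so I take the nut as fully tight. I had no direct reading of its angle.
- **Surroundings:** the last pictures show the flap still open, and the bottle, timer, wrench and marker where they were. The wrist force readings taken after each move stayed under about 16 N.
- **Disagreement:** estimates of the bolt head's x position ranged from about 511 to 519 mm. I set the pads at about 522 mm so they would clear the collar, and the opening shows they hold the head, not the collar.

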